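# Unclamp a pocket board and stand it in its oak stand

## Task

Slide the vise jaw open by its upright handle post, at least 30 mm, and lift the finished pocket backgammon board straight up out of the vise. Stand it upright on the cork pad and let go, then take it afresh and lower it into the slot of the empty oak stand, either face forward, until it rests on the slot floor; do not drop it in. Keep the board upright all the way and leave the other loose things on the bench where they are.

Things in the scene. Friction and masses are not known exactly. Their poses are not given: they have to be found in the camera images.
- board: Finished folded pocket backgammon board to be moved: walnut block with a light seam line and a small brass plate on its top edge, 28 (x, thickness between faces) x 62 (y, between ends) x 84 mm (z, height), about 0.16 kg. Starts upright in the vise. Origin: centre of its underside; z is up. Mirror-symmetric in x and y.
- vise_seat (a point): Centre of the vise floor under the board, 20 mm above the bench. Vise axes: the moving jaw is on the -x side and opens towards -x; the jaws, 52 mm wide (y), press the board's faces. Both jaws rise 112 mm above the bench, 8 mm over the board's top, so the board can be gripped only by its ends (across y). Base 80 mm wide, from x = -158 to +68 mm; fixed jaw 30 mm thick.
- jaw (a joint): Opening of the moving jaw, m: 0 closed on the board, 0.045 fully open. It starts within 3 mm of closed, has about 5 N of friction and stays where it is left. A 6 mm steel lip on its top edge hangs 6 mm over the board's top edge, so the board cannot come out until the jaw is opened.
- jaw_grip (a point): Grip point on the axis of the moving jaw's upright square handle post (22 x 22 mm), 16 mm below its top, which is 101 mm above the bench. With the jaw closed it lies 100 mm from vise_seat along the vise's -x; 48 mm are free between post and jaw. Same axes as the vise; moves with the jaw.
- pad_top (a point): Centre of the top of the square cork pad, 120 x 120 x 4 mm, fixed on the bench.
- stand_slot (a point): Centre of the slot floor of the EMPTY oak stand, 12 mm above the bench. Slot 32 (x) by 68 mm (y). Along the x sides walls 10 mm thick rise 28 mm above the slot floor; at both y ends cheeks 16 mm thick, 56 mm wide (x) rise 92 mm, 8 mm more than a seated board: no fingers fit at its ends there, hold it by its faces. Foot 75 x 106 mm. A like stand farther back is full.
- bracket: Bystander: L-shaped walnut corner bracket, 44 x 44 x 16 mm, loose.
- star: Bystander: mother-of-pearl eight-pointed star inlay, 36 mm across, 4 mm thick, loose.
- latch: Bystander: brass latch plate 24 x 40 x 4 mm with a stud (8 mm high), loose.
- die_a: Bystander: black resin die, 18 mm, loose.
- die_b: Bystander: black resin die, 18 mm, loose.

How it is judged:
On the way, in this order (a step that is already met when the one before it is completed fails the run):
1. the jaw is opened at least 30 mm while the board still stands on the vise floor (within 5 mm of it) (value of joint jaw above 0.03 m and z of board in the frame of vise_seat below 0.005 m), for 0.2 s.
2. the board is lifted out, its underside at least 60 mm above the vise floor (z of board in the frame of vise_seat above 0.06 m), for 0.1 s.
3. the board stands upright and still on the cork pad (its centre within 45 mm of the pad's centre), let go by the fingers for at least 0.3 s (horizontal distance between board and pad_top below 0.045 m and z of board in the frame of pad_top below 0.004 m and angle between board's own z axis and vertical below 0.08 rad and contact force between the fingers and board below 0.1 N and linear speed of board below 0.02 m/s), for 0.3 s.
4. the board is taken again and lifted at least 30 mm above the pad (z of board in the frame of pad_top above 0.03 m and contact force between the fingers and board above 0.5 N), for 0.1 s.
At the end, for the whole second after the job is handed in: The board rests upright (within 4 degrees) in the empty stand's slot, its underside within 4 mm of the slot floor, between the walls and cheeks, released and at rest; the robot touches nothing (z of board in the frame of stand_slot between -0.004 and 0.004 m and x of board in the frame of stand_slot between -0.004 and 0.004 m and y of board in the frame of stand_slot between -0.006 and 0.006 m and angle between board's own z axis and vertical below 0.08 rad and angle between the x axis of board and the x axis of stand_slot, either way round below 0.15 rad and contact force between the fingers and board below 0.1 N and linear speed of board below 0.02 m/s).
It fails at once if the board is tipped more than 20 degrees from upright (angle between board's own z axis and vertical above 0.35 rad).
It fails at once if the board is let go over the empty stand with its underside more than 6 mm above the slot floor (horizontal distance between board and stand_slot below 0.03 m and z of board in the frame of stand_slot above 0.006 m and contact force between the fingers and board below 0.1 N).
It fails at once if a bystander (bracket, star, latch plate or a die) is moved more than 20 mm (distance of any of bracket, star, latch, die_a, die_b from where it was at the start of the episode above 0.02 m).
It also fails if it takes over 72 s, if anything falls off the work surface, if the arm or the gripper's body presses on something with over 40 N, if the wrist force passes 120 N, or if a joint passes its speed limit or range.

## Robot

A 7-joint arm with a two-finger parallel gripper is mounted at the origin on the work surface. World frame = base frame: x ahead of the robot, y to its left, z up, the work surface at z = 0. Lengths are in m, angles in rad, forces in N, time in s.
With the tool pointing down it reaches from about 0.35 to 0.9 m from the base axis. Payload 8.1 kg.
Tool frame: the origin (TCP) lies midway between the tips of the shut fingers; the grasp point (between the pads) lies 19 mm behind it; z points along the fingers, y is the direction in which the jaws open and shut (so a half turn about z gives the same grasp; the last joint's range is limited). The gripper opens to 92 mm and grips with 3 to 60 N. Pads are 19 mm wide; open, the fingers measure 130 mm over their backs; the gripper's body (75 mm by 190 mm) begins 47 mm behind the grasp point.
Start: joints at [1.057, 0.434, 0.025, 1.573, -0.012, 1.134, -0.075], TCP at [0.25, -0.573, 0.227] pointing down, gripper open.
Joint ranges: [-2.62, 2.62], [-0.44, 2.09], [-1.27, 1.32], [0.08, 2.57], [-1.32, 4.46], [0.12, 2], [-2.74, 2.74]. Speed limits (rad/s): [2.22, 2.22, 3.01, 3.01, 3.14, 3.14, 3.14].

## Interface

Orientations are given as a unit quaternion [x, y, z, w].
In Python, from cell import env gives the robot as it stands. The module is installed in compiled form; this text tells all that it offers.
- The arm moves only by the tool send_rows, never from a script. Its argument "motion" is a list of rows, each a list of 7 numbers: the closure, from 0 (fully open) to 1 (shut), then the shift along the tool's x, y, z in cm, then the turn, a rotation vector about the tool's x, y, z in rad. A call has exactly 10 rows; each row shifts and turns the commanded pose from where the row before left it, along the tool's axes as they then stand; what a row does not reach is not made up. A row lasts 1/12 s, in which the tool goes at most 41.7 mm and 7.16 degrees, less where a joint would pass 70% of its speed; a pose out of reach is approached as far as the arm can. A call with a gripper value outside its range is refused whole. The fingers move at their own pace and stop on an object; "grip_force" is the grip in N (left out, the last holds). Time passes only in rows, so rows that do not move let the fingers close, or fill a call up. It gives the time, the measured TCP pose, the force and the opening at its end, in the units of the state.
- env.read_state(): the state, without advancing time (a new reading comes with each control period).
- env.capture(name): name is "scene" or "top"; returns (picture, depth): 384x512x3 uint8, red, green, blue; 384x512 float32, m along the optical axis (not along the pixel's ray), 0 where there is no reading.
- env.camera_info(name): a dict with "fov_y" (degrees; the focal length in pixels is half the picture's height over the tangent of half this angle, whatever the lens; pixels are square), "cx", "cy" (the principal point, pixels), "k1" (the pictures are not rectified: a ray, as slopes to the right and down, at radius r is drawn at 1 + k1 r^2 times it, then the intrinsics apply), "rvec" (rotation vector, rad) and "tvec" (3), from world to camera coordinates, as OpenCV has them. Camera axes: x right, y down, z forward; pixel columns grow to the right and rows downward; lengths in m; the calibration is good to about 2 mm. A picture is of the moment at which its call begins. camera_info takes no time and is no camera call.
- env.sign_off(): hands the job in, once; it reports no verdict.
Trained networks look in the newest picture that a camera, given by its name, has taken for a name from the list of things; names that differ only in an ending like _2 or _b are one class to them, and where a whole thing is asked for, a point or a joint stands for the part that bears it (a point fixed in the world has none). Each returns a list of dicts, best first, with "confidence" (0 to 1); they miss things now and then, are a little off and sometimes report something else, mostly with a low value. They report only what shows in the picture. A call takes as long as a camera call.
- env.look_for(camera, label): "centre" ([x, y, z] in m, in the coordinates of the camera as it stood for that picture, good to about 4 mm: the middle of the surface that is visible of it).
- env.mark_of(camera, label): "centre" ([x, y, z] in m, in the coordinates of the camera as it stood for that picture, good to about 4 mm: a listed point, or the origin of a listed thing).
The state is a dict: "time_s": time; "joint_pos": joint angles; "qd": joint speeds; "joint_torque": joint torques, N m; "tcp_pos": TCP position; "tcp_rot": TCP orientation; "contact_force": force on the tool from outside, world axes, zero at the start; "ft_torque": the same for the moment, N m; "opening": opening from 0.0 (shut) to 1.0 (fully open).
Only numpy, scipy, OpenCV 4.12 (cv2) and the standard library are available. Lean on these libraries where they do the work, as an engineer would, in place of code of your own. Each camera call takes 0.05 s, during which the arm holds its last target. There are 200 camera calls.

## Working session

There is one attempt and no reset: what is moved stays moved. The work goes in short steps, Python scripts to look and compute and a tool call to move; the robot and the scene stay as the last step left them, time stands still between calls to the robot, and variables do not carry over. Pictures are saved under pics/ and viewed, about 8 in all and at most 12, crops included, and the job is handed in when it is done.

Besides the shell and the picture viewer there is one more tool, called as name(argument=value, ...) on one line, values as JSON. send_rows: Moves the arm, as the interface text tells. Its arguments: {"type":"object","properties":{"motion":{"type":"array","items":{"type":"array","items":{"type":"number"}}},"grip_force":{"type":"number"}},"required":["motion"]}

```bash
mkdir -p pics; cat > h.py <<'E'
import numpy as np, cv2
from cell import env
from scipy.spatial.transform import Rotation as R
def cam(n):
    i=env.camera_info(n); f=192/np.tan(np.radians(i["fov_y"])/2)
    return i,f,R.from_rotvec(np.ravel(i["rvec"])).as_matrix(),np.ravel(i["tvec"])
def w(n,p):
    i,f,Rm,t=cam(n); return Rm.T@(np.array(p)-t)
def cloud(n,d):
    i,f,Rm,t=cam(n); v,u=np.mgrid[0:384,0:512]
    K=np.array([[f,0,i["cx"]],[0,f,i["cy"]],[0,0,1]])
    s=cv2.undistortPoints(np.stack([u,v],-1).reshape(-1,1,2).astype(float),K,np.array([i["k1"],0,0,0,0.])).reshape(384,512,2)
    P=np.dstack([s*d[...,None],d]); return (P-t)@Rm
def save(name,img): cv2.imwrite("pics/"+name,img[...,::-1])
E
python3 - <<'E'
from h import *
ims=[]
for n in("scene","top"):
    p,d=env.capture(n); ims.append(p); np.savez(n+"0.npz",p=p,d=d); print(n,env.camera_info(n))
    for l in("board","vise_seat","jaw","jaw_grip","pad_top","stand_slot","bracket","star","latch","die_a"):
        for fn in("mark_of","look_for"):
            try: print(l,fn,[(np.round(w(n,r["centre"]),3).tolist(),round(r["confidence"],2)) for r in getattr(env,fn)(n,l)[:3]])
            except Exception as e: print(l,fn,e)
save("s0.png",ims[0]);save("t0.png",ims[1])
print(env.read_state())
E
```

```text
scene {'fov_y': 53.51780178193626, 'cx': 252.9245811514219, 'cy': 193.10382895307035, 'k1': -0.07699284174920051, 'rvec': array([ 0.60478389,  2.79611512, -0.90906816]), 'tvec': array([ 0.49779022, -0.12835923,  0.92063005])}
board mark_of [([0.594, 0.273, 0.018], 0.92)]
board look_for [([0.598, 0.281, 0.103], 0.56)]
vise_seat mark_of []
vise_seat look_for [([0.569, 0.292, 0.043], 0.61), ([0.625, -0.005, 0.003], 0.39)]
jaw mark_of it knows: board, bracket, die, jaw_grip, latch, pad_top, stand_slot, star, vise_seat
jaw look_for [([0.545, 0.291, 0.096], 0.71)]
jaw_grip mark_of [([0.499, 0.293, 0.083], 0.82)]
jaw_grip look_for [([0.547, 0.291, 0.1], 0.96)]
pad_top mark_of [([0.619, -0.014, 0.003], 0.88)]
pad_top look_for [([0.49, -0.132, 0.018], 0.62), ([0.625, -0.008, 0.002], 0.57)]
stand_slot mark_of [([0.6, -0.283, 0.015], 0.95), ([0.589, 0.275, 0.015], 0.21)]
stand_slot look_for [([0.605, -0.248, 0.059], 0.59)]
bracket mark_of [([0.468, 0.128, -0.001], 0.71)]
bracket look_for [([0.462, 0.119, 0.014], 0.69)]
star mark_of [([0.652, 0.128, 0.002], 0.74)]
star look_for [([0.654, 0.13, 0
[... 1649 characters left out ...]

{'time_s': 2.0, 'joint_pos': array([ 1.05739846,  0.43446292,  0.02500488,  1.57320545, -0.01159452,
        1.1339938 , -0.07508466]), 'qd': array([ 0.00032979, -0.00059315, -0.00082014,  0.00015001, -0.00061878,
        0.00058676,  0.00080381]), 'joint_torque': array([ 1.11168483e-04, -6.67653537e+01,  9.83930714e-01, -3.14804864e+01,
       -6.06914400e-02,  3.28319462e-02,  3.27926170e-05]), 'tcp_pos': array([ 0.24956513, -0.57302737,  0.22676284]), 'tcp_rot': array([9.78987008e-01, 2.03922622e-01, 1.82544205e-06, 3.88632632e-05]), 'contact_force': array([-0.15965969, -0.09512239,  0.30443458]), 'ft_torque': array([-0.06367022, -0.04010879,  0.00032706]), 'opening': 1.0037925344874064}
```

View picture.

View pics/t0.png

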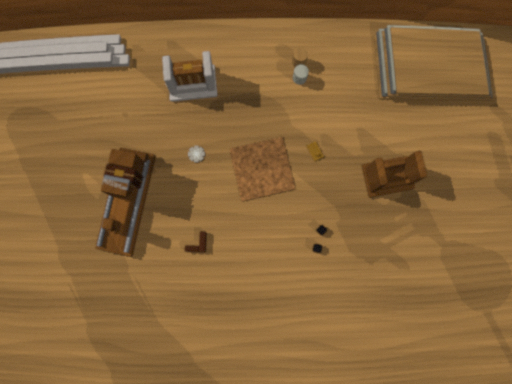

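View pics/s0.png

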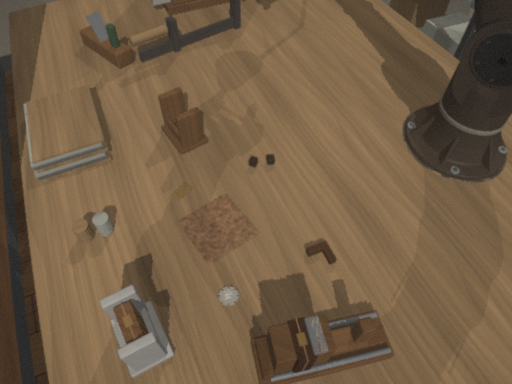

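```bash
python3 - <<'E'
from h import *
def rect(P,m,nm):
    q=P[m][:,:2]
    if len(q)<15: print(nm,len(q));return
    r=cv2.minAreaRect((q*1000).astype(np.float32)); print(nm,len(q),np.round(r[0],1),np.round(r[1],1),round(r[2],1),"z",np.round(np.median(P[m][:,2])*1000,1))
for n in("top","scene"):
    z=np.load(n+"0.npz");P=cloud(n,z["d"]);X,Y,Z=P[...,0],P[...,1],P[...,2]; ok=z["d"]>0
    vise=ok&(X>.4)&(X<.72)&(Y>.19)&(Y<.38)
    print(n)
    rect(P,vise&(Z>.108)&(Z<.118),"jaws top")
    rect(P,vise&(Z>.108)&(Z<.118)&(X>.60),"fixed jaw top")
    rect(P,vise&(Z>.108)&(Z<.118)&(X<.60),"mov jaw top")
    rect(P,vise&(Z>.100)&(Z<.1065)&(X>.56),"board top")
    rect(P,vise&(Z>.094)&(Z<.106)&(X<.53),"post top")
    rect(P,vise&(Z>.008)&(Z<.030),"base")
    st=ok&(X>.5)&(X<.7)&(Y>-.36)&(Y<-.2)
    rect(P,st&(Z>.099)&(Z<.109),"cheeks");rect(P,st&(Z>.099)&(Z<.109)&(Y>-.284),"cheek+");rect(P,st&(Z>.099)&(Z<.109)&(Y<-.284),"cheek-")
    rect(P,st&(Z>.036)&(Z<.044),"walls")
    rect(P,ok&(abs(X-.62)<.1)&(abs(Y+.01)<.1)&(Z>.002)&(Z<.007),"pad")
E
```

```text
top
jaws top 810 [598.3 276.1] [53.9 86.3] 78.0 z 112.4
fixed jaw top 376 [619.7 271.5] [53.6 42.3] 77.3 z 112.3
mov jaw top 434 [577.  279.3] [51.6 43.1] 78.4 z 112.6
board top 309 [601.7 274. ] [61.3 73.6] 79.3 z 104.2
post top 112 [497.7 297.3] [21.1 20.3] 76.2 z 100.9
base 1476 [554.6 284.4] [ 82.4 227.5] 77.7 z 20.7
cheeks 447 [ 600.7 -284.6] [ 56.1 101.5] 9.3 z 103.7
cheek+ 230 [ 594.  -243.5] [56.3 17.5] 10.4 z 103.9
cheek- 217 [ 607.9 -326. ] [55.3 17.3] 9.0 z 103.7
walls 272 [ 600.2 -281.7] [55.  95.4] 9.9 z 39.9
pad 3533 [620. -10.] [199.8 199.9] 0.0 z 3.9
scene
jaws top 1672 [597.3 273.3] [53.1 88.4] 77.7 z 112.1
fixed jaw top 821 [625.5 267.3] [52.7 30.8] 78.0 z 112.1
mov jaw top 851 [575.7 277.8] [53.  43.8] 77.0 z 112.2
board top 805 [598.7 273.7] [62.7 86.2] 78.9 z 104.2
post top 214 [497.4 295.8] [21.8 21. ] 77.5 z 100.8
base 2063 [553.1 283.8] [ 81.3 226.4] 77.4 z 20.4
cheeks 285 [ 600.4 -285.9] [ 55.6 102.5] 10.5 z 103.1
cheek+ 161 [ 592.6 -244.1] [56.  16.8] 8.4 z 103.4
cheek- 124 [ 608. -327.] [55.4 16.5] 7.8 z 102.8
walls 186 [ 600.9 -282.4] [56.6 95.8] 8.1 z 40.1
pad 2994 [620.7  -9.9] [198.3 199.4] 0.0 z 3.7
```

The top view shows the vise at left (jaw at about 120,175; post at about 112,225), the pad at 262,168, the empty wooden stand at 393,175, and the full grey stand at 190,75. The bystanders lie between them. The scene view agrees with this. The measured vise yaw is -12.3° with the post at (0.4975, 0.2965), and the stand yaw is 9.9° with the slot at (0.6006, -0.285).

send_rows(motion=[[0, 0, 0, -0.5, 0, 0, -0.12], [0, 0, 0, -0.5, 0, 0, -0.12], [0, 0, 0, -0.5, 0, 0, -0.12], [0, 0, 0, -0.5, 0, 0, -0.12], [0, 0, 0, 0, 0, 0, -0.12], [0, 0, 0, 0, 0, 0, -0.12], [0, 0, 0, 0, 0, 0, -0.12], [0, 0, 0, 0, 0, 0, -0.12], [0, 0, 0, 0, 0, 0, -0.12], [0, 0, 0, 0, 0, 0, -0.12]], grip_force=30)

```text
time_s: 2.83
tcp_pos: [0.2495, -0.573, 0.2467]
tcp_rot: [0.691, 0.723, -0.0, 0.0]
contact_force: [0.3, -0.9, 0.2]
opening: 0.997
```

```bash
cat >> h.py <<'E'
def goto(x,y,z,ydeg=None):
    "remaining shift (cm, tool axes) and turn about tool z (rad) to TCP x,y,z (m), tool-y azimuth ydeg"
    s=env.read_state(); T=R.from_quat(s["tcp_rot"]); M=T.as_matrix()
    az=np.degrees(np.arctan2(M[1,1],M[0,1]))
    print("t",round(s["time_s"],2),"tcp",np.round(s["tcp_pos"]*1000,1),"yaz",round(az,2),"down",np.round(M[2],3),"F",np.round(s["contact_force"],1),"open",round(s["opening"]*92,1),"q",np.round(s["joint_pos"],2))
    print("shift cm",np.round(M.T@(np.array([x,y,z])-s["tcp_pos"])*100,2), "turn", None if ydeg is None else round(np.radians((az-ydeg+180)%360-180),3))
E
python3 -c "
from h import *
goto(.4975,.2965,.20,77.7)"
```

```text
t 2.83 tcp [ 249.5 -573.   246.7] yaz 2.62 down [-0. -0. -1.] F [ 0.3 -0.9  0.2] open 91.8 q [ 1.24  0.44 -0.24  1.53  0.11  1.19  1.03]
shift cm [85.73 28.75  4.67] turn -1.31
```

send_rows(motion=[[0, 3.4, 1.5, 0, 0, 0, 0], [0, 3.4, 1.5, 0, 0, 0, 0], [0, 3.4, 1.5, 0, 0, 0, 0], [0, 3.4, 1.5, 0, 0, 0, 0], [0, 3.4, 1.5, 0, 0, 0, 0], [0, 3.4, 1.5, 0, 0, 0, 0], [0, 3.4, 1.5, 0, 0, 0, 0], [0, 3.4, 1.5, 0, 0, 0, 0], [0, 3.4, 1.5, 0, 0, 0, 0], [0, 3.4, 1.5, 0, 0, 0, 0]])

```text
time_s: 3.67
tcp_pos: [0.3862, -0.2257, 0.247]
tcp_rot: [0.693, 0.721, -0.0, 0.0]
contact_force: [1.7, 0.5, 0.1]
opening: 1.001
```

send_rows(motion=[[0, 3.6, 1, 0, 0, 0, 0], [0, 3.6, 1, 0, 0, 0, 0], [0, 3.6, 1, 0, 0, 0, 0], [0, 3.6, 1, 0, 0, 0, 0], [0, 3.6, 1, 0, 0, 0, 0], [0, 3.6, 1, 0, 0, 0, 0], [0, 3.6, 1, 0, 0, 0, 0], [0, 3.6, 1, 0, 0, 0, 0], [0, 3.6, 1, 0, 0, 0, 0], [0, 3.6, 1, 0, 0, 0, 0]])

```text
time_s: 4.5
tcp_pos: [0.4717, 0.1381, 0.2469]
tcp_rot: [0.693, 0.721, 0.0, 0.0]
contact_force: [1.1, -0.5, 0.1]
opening: 0.999
```

send_rows(motion=[[0, 0, 0, 0, 0, 0, -0.12], [0, 0, 0, 0, 0, 0, -0.12], [0, 0, 0, 0, 0, 0, -0.12], [0, 0, 0, 0, 0, 0, -0.12], [0, 0, 0, 0, 0, 0, -0.12], [0, 0, 0, 0, 0, 0, -0.12], [0, 0, 0, 0, 0, 0, -0.12], [0, 0, 0, 0, 0, 0, -0.12], [0, 0, 0, 0, 0, 0, -0.12], [0, 0, 0, 0, 0, 0, -0.12]])

```text
time_s: 5.33
tcp_pos: [0.4715, 0.1363, 0.2468]
tcp_rot: [0.162, 0.987, -0.0, 0.0]
contact_force: [0.5, 1.1, -0.1]
opening: 1.003
```

```bash
python3 -c "
from h import *
goto(.4975,.2965,.13,77.7)"
```

```text
t 5.33 tcp [471.5 136.3 246.8] yaz 71.37 down [-0. -0. -1.] F [ 0.5  1.1 -0.1] open 92.3 q [ 0.36  0.34 -0.95  1.81  0.3   1.15  0.55]
shift cm [ 2.66 16.01 11.68] turn -0.111
```

send_rows(motion=[[0, 0, 0, 0, 0, 0, -0.11], [0, 0.17, 3.24, 0, 0, 0, 0], [0, 0.17, 3.24, 0, 0, 0, 0], [0, 0.17, 3.24, 0, 0, 0, 0], [0, 0.17, 3.24, 0, 0, 0, 0], [0, 0.17, 3.24, 0, 0, 0, 0], [0, 0, 0, 2.5, 0, 0, 0], [0, 0, 0, 2.5, 0, 0, 0], [0, 0, 0, 2.5, 0, 0, 0], [0, 0, 0, 2.5, 0, 0, 0]])

```text
time_s: 6.17
tcp_pos: [0.4987, 0.2965, 0.1456]
tcp_rot: [0.11, 0.994, 0.0, 0.0]
contact_force: [1.2, -0.2, -0.1]
opening: 1.001
```

```bash
python3 -c "
from h import *
goto(.4975,.2965,.066,77.7)"
```

```text
t 6.17 tcp [498.7 296.5 145.6] yaz 77.35 down [-0.  0. -1.] F [ 1.2 -0.2 -0.1] open 92.1 q [-0.04  0.6  -0.87  1.73  0.51  1.06  0.26]
shift cm [ 0.12 -0.02  7.96] turn -0.006
```

send_rows(motion=[[0, 0.1, 0, 2, 0, 0, -0.006], [0, 0, 0, 2, 0, 0, 0], [0, 0, 0, 2, 0, 0, 0], [0, 0, 0, 2, 0, 0, 0], [0, 0, 0, 0, 0, 0, 0], [1, 0, 0, 0, 0, 0, 0], [1, 0, 0, 0, 0, 0, 0], [1, 0, 0, 0, 0, 0, 0], [1, 0, 0, 0, 0, 0, 0], [1, 0, 0, 0, 0, 0, 0]])

```text
time_s: 7.0
tcp_pos: [0.4982, 0.2969, 0.0677]
tcp_rot: [0.107, 0.994, 0.0, 0.001]
contact_force: [0.5, -0.5, -0.2]
opening: 0.687
```

send_rows(motion=[[1, 0, 0, 0, 0, 0, 0], [1, 0, 0, 0, 0, 0, 0], [1, 0, 0, 0, 0, 0, 0], [1, 0, 0, 0, 0, 0, 0], [1, 0, 0, 0, 0, 0, 0], [1, 0, 0, 0, 0, 0, 0], [1, 0, 0, 0, 0, 0, 0], [1, 0, 0, 0, 0, 0, 0], [1, 0, 0, 0, 0, 0, 0], [1, 0, 0, 0, 0, 0, 0]])

```text
time_s: 7.83
tcp_pos: [0.4975, 0.2959, 0.0666]
tcp_rot: [0.107, 0.994, -0.001, -0.0]
contact_force: [-2.1, -4.1, 3.1]
opening: 0.234
```

send_rows(motion=[[1, 0.3, 0, 0, 0, 0, 0], [1, 0.5, 0, 0, 0, 0, 0], [1, 0.5, 0, 0, 0, 0, 0], [1, 0.5, 0, 0, 0, 0, 0], [1, 0.5, 0, 0, 0, 0, 0], [1, 0.5, 0, 0, 0, 0, 0], [1, 0.5, 0, 0, 0, 0, 0], [1, 0.5, 0, 0, 0, 0, 0], [1, 0.2, 0, 0, 0, 0, 0], [1, 0, 0, 0, 0, 0, 0]])

```text
time_s: 8.67
tcp_pos: [0.4591, 0.3044, 0.0666]
tcp_rot: [0.108, 0.994, -0.0, 0.001]
contact_force: [1.2, -3.9, 1.2]
opening: 0.24
```

send_rows(motion=[[1, 0, 0, 0, 0, 0, 0], [0, 0, 0, 0, 0, 0, 0], [0, 0, 0, 0, 0, 0, 0], [0, 0, 0, 0, 0, 0, 0], [0, 0, 0, 0, 0, 0, 0], [0, 0, 0, 0, 0, 0, 0], [0, 0, 0, 0, 0, 0, 0], [0, 0, 0, 0, 0, 0, 0], [0, 0, 0, 0, 0, 0, 0], [0, 0, 0, 0, 0, 0, 0]])

```text
time_s: 9.5
tcp_pos: [0.4586, 0.3051, 0.0667]
tcp_rot: [0.107, 0.994, -0.0, 0.0]
contact_force: [0.1, 0.1, 0.0]
opening: 0.842
```

send_rows(motion=[[0, 0, 0, -3, 0, 0, 0], [0, 0, 0, -3, 0, 0, 0], [0, 0, 0, -3, 0, 0, 0], [0, 0, 0, -3, 0, 0, 0], [0, 0, 0, -3, 0, 0, 0], [0, 0, 0, -3, 0, 0, 0], [0, 0, 0, -2, 0, 0, 0], [0, 0, 0, 0, 0, 0, 0], [0, 0, 0, 0, 0, 0, 0], [0, 0, 0, 0, 0, 0, 0]])

```text
time_s: 10.33
tcp_pos: [0.4584, 0.3046, 0.266]
tcp_rot: [0.107, 0.994, -0.0, -0.0]
contact_force: [0.7, -0.1, -0.3]
opening: 0.996
```

```bash
cat >> h.py <<'E'
def rect(P,m,nm):
    q=P[m][:,:2]
    if len(q)<15: print(nm,len(q));return
    r=cv2.minAreaRect((q*1000).astype(np.float32)); print(nm,len(q),np.round(r[0],1),np.round(r[1],1),round(r[2],1),"z",np.round(np.median(P[m][:,2])*1000,1))
E
python3 - <<'E'
from h import *
goto(.5973,.2742,.20,77.7)
for n in("top","scene"):
    p,d=env.capture(n); save(n[0]+"1.png",p); P=cloud(n,d);X,Y,Z=P[...,0],P[...,1],P[...,2]; ok=d>0
    vise=ok&(X>.4)&(X<.72)&(Y>.19)&(Y<.38)
    rect(P,vise&(Z>.100)&(Z<.1075)&(X>.56),"board top")
    rect(P,vise&(Z>.094)&(Z<.106)&(X<.53),"post top")
    rect(P,vise&(Z>.108)&(Z<.118)&(X>.60),"fixed jaw top")
    rect(P,vise&(Z>.108)&(Z<.118)&(X<.60),"mov jaw top")
E
cat >/dev/null
```

```text
t 10.33 tcp [458.4 304.6 266. ] yaz 77.68 down [ 0.    -0.001 -1.   ] F [ 0.7 -0.1 -0.3] open 91.7 q [-0.01  0.44 -0.96  1.64  0.38  1.25  0.32]
shift cm [-14.22  -0.     6.6 ] turn -0.0
board top 418 [610.4 272.7] [61.6 55.2] 79.9 z 104.6
post top 27 [517.3 286.2] [16.7 49.8] 9.6 z 100.8
fixed jaw top 382 [620.2 270.1] [52.8 42. ] 79.9 z 112.4
mov jaw top 461 [554.8 284.2] [54.5 77.7] 77.4 z 112.4
board top 868 [611.6 270.9] [62.9 59.3] 78.0 z 104.2
post top 235 [487.6 304.4] [81.8 23.6] 0.1 z 100.8
fixed jaw top 815 [625.6 267.4] [52.8 30.6] 78.8 z 112.2
mov jaw top 838 [532.6 287.6] [53.1 33.8] 78.3 z 112.1
```

```bash
python3 - <<'E'
from h import *
p=cv2.imread("pics/s1.png"); cv2.imwrite("pics/c1.png",cv2.resize(p[280:384,230:410],None,fx=4,fy=4,interpolation=cv2.INTER_CUBIC))
n="scene";p,d=env.capture(n);P=cloud(n,d).reshape(-1,3);a=np.radians(-12.3)
q=P[:,:2]-[.5973,.2742];u=q@[np.cos(a),np.sin(a)]*1000;v=q@[-np.sin(a),np.cos(a)]*1000
m=(P[:,2]>.1025)&(P[:,2]<.106)&(abs(u)<40)&(abs(v)<40)
print(np.histogram(u[m],np.arange(-40,41,4)),np.histogram(v[m],np.arange(-40,41,4))[0])
m&=abs(u)<13; print(v[m].min(),v[m].max())
E
```

```text
(array([  0,   0,   0,   0,   0,   0,  59, 116, 105, 109, 112, 110, 109,
        24,   2,   2,   2,   2,   2,   0]), array([-40, -36, -32, -28, -24, -20, -16, -12,  -8,  -4,   0,   4,   8,
        12,  16,  20,  24,  28,  32,  36,  40])) [ 0  0 38 50 46 48 47 45 45 46 47 46 53 44 53 50 63 33  0  0]
-31.9035193660263 30.70059032890659
```

View pics/c1.png

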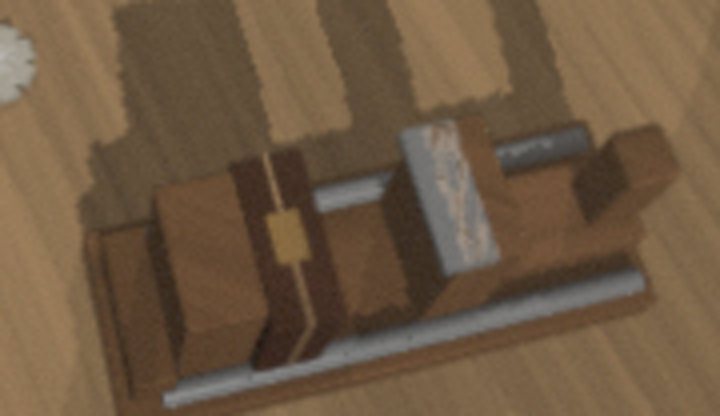

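The jaw is open about 40 mm, and the board (walnut with brass plate, about 290,240 in the crop) still stands against the fixed jaw, centred where I expected. Next I go above it and down.

send_rows(motion=[[0, -3.55, 0, 0, 0, 0, 0], [0, -3.55, 0, 0, 0, 0, 0], [0, -3.55, 0, 0, 0, 0, 0], [0, -3.55, 0, 0, 0, 0, 0], [0, 0, 0, 0, 0, 0, 0], [0, 0, 0, 2.5, 0, 0, 0], [0, 0, 0, 2.5, 0, 0, 0], [0, 0, 0, 2.5, 0, 0, 0], [0, 0, 0, 2.5, 0, 0, 0], [0, 0, 0, 0, 0, 0, 0]])

```text
time_s: 11.32
tcp_pos: [0.5949, 0.2724, 0.1606]
tcp_rot: [0.107, 0.994, -0.003, -0.004]
contact_force: [-0.8, -0.5, -0.6]
opening: 0.999
```

```bash
python3 -c "
from h import *
goto(.5971,.2738,.063,77.7)"
```

```text
t 11.32 tcp [594.9 272.4 160.6] yaz 77.71 down [ 0.007 -0.006 -1.   ] F [-0.8 -0.5 -0.6] open 91.9 q [-0.01  0.69 -0.84  1.52  0.54  1.19  0.42]
shift cm [-0.25  0.24  9.75] turn 0.0
```

send_rows(motion=[[0, 0, 0, 0, 0, 0, 0], [0, 0, 0, 2, 0, 0, 0], [0, 0, 0, 2, 0, 0, 0], [0, 0, 0, 2, 0, 0, 0], [0, 0, 0, 1.5, 0, 0, 0], [0, 0, 0, 1.5, 0, 0, 0], [0, 0, 0, 1, 0, 0, 0], [0, 0, 0, 0, 0, 0, 0], [0, 0, 0, 0, 0, 0, 0], [0, 0, 0, 0, 0, 0, 0]])

```text
time_s: 12.15
tcp_pos: [0.5978, 0.2754, 0.0678]
tcp_rot: [0.107, 0.994, 0.0, 0.0]
contact_force: [0.8, -0.5, 0.8]
opening: 1.002
```

```bash
python3 -c "
from h import *
goto(.5971,.2738,.063,77.7)"
```

```text
t 12.15 tcp [597.8 275.4  67.8] yaz 77.69 down [-0.001  0.001 -1.   ] F [ 0.8 -0.5  0.8] open 92.2 q [-0.03  0.78 -0.79  1.6   0.62  1.02  0.35]
shift cm [ 0.03 -0.17  0.47] turn -0.0
```

send_rows(motion=[[0, 0, -0.15, 0.4, 0, 0, 0], [0, 0, 0, 0, 0, 0, 0], [0.3, 0, 0, 0, 0, 0, 0], [0.4, 0, 0, 0, 0, 0, 0], [1, 0, 0, 0, 0, 0, 0], [1, 0, 0, 0, 0, 0, 0], [1, 0, 0, 0, 0, 0, 0], [1, 0, 0, 0, 0, 0, 0], [1, 0, 0, 0, 0, 0, 0], [1, 0, 0, 0, 0, 0, 0]], grip_force=30)

```text
time_s: 12.98
tcp_pos: [0.5971, 0.2735, 0.0628]
tcp_rot: [0.107, 0.994, 0.0, 0.0]
contact_force: [1.1, 0.8, 0.9]
opening: 0.668
```

send_rows(motion=[[1, 0, 0, -0.3, 0, 0, 0], [1, 0, 0, -0.7, 0, 0, 0], [1, 0, 0, -1, 0, 0, 0], [1, 0, 0, -1, 0, 0, 0], [1, 0, 0, -1, 0, 0, 0], [1, 0, 0, -1, 0, 0, 0], [1, 0, 0, -1, 0, 0, 0], [1, 0, 0, -1, 0, 0, 0], [1, 0, 0, -1, 0, 0, 0], [1, 0, 0, -1, 0, 0, 0]])

```text
time_s: 13.82
tcp_pos: [0.597, 0.2733, 0.1539]
tcp_rot: [0.107, 0.994, -0.0, 0.0]
contact_force: [0.5, 0.3, -1.8]
opening: 0.677
```

send_rows(motion=[[1, 0, 0, -1, 0, 0, 0], [1, 0, 0, -1, 0, 0, 0], [1, 0, 0, -1, 0, 0, 0], [1, 0, 0, 0, 0, 0, -0.06], [1, 0, 0, 0, 0, 0, -0.06], [1, 0, 0, 0, 0, 0, -0.06], [1, 0, 0, 0, 0, 0, -0.06], [1, 0, 0, 0, 0, 0, -0.06], [1, 0, 0, 0, 0, 0, -0.06], [1, 0, 0, 0, 0, 0, -0.03]])

```text
time_s: 14.65
tcp_pos: [0.597, 0.2732, 0.1831]
tcp_rot: [-0.089, 0.996, -0.0, -0.0]
contact_force: [-1.1, 0.0, -1.9]
opening: 0.673
```

send_rows(motion=[[1, 0.15, -2.0, 0, 0, 0, 0], [1, 0.25, -3.1, 0, 0, 0, 0], [1, 0.25, -3.1, 0, 0, 0, 0], [1, 0.25, -3.1, 0, 0, 0, 0], [1, 0.25, -3.1, 0, 0, 0, 0], [1, 0.25, -3.1, 0, 0, 0, 0], [1, 0.25, -3.1, 0, 0, 0, 0], [1, 0.25, -3.1, 0, 0, 0, 0], [1, 0.2, -2.8, 0, 0, 0, 0], [1, 0.15, -2.0, 0, 0, 0, 0]])

```text
time_s: 15.48
tcp_pos: [0.6248, -0.0151, 0.183]
tcp_rot: [-0.086, 0.996, -0.001, -0.0]
contact_force: [0.9, -1.2, -1.5]
opening: 0.675
```

```bash
python3 - <<'E'
from h import *
goto(.624,-.012,.10,99.9)
ims=[]
for n in("top","scene"):
    p,d=env.capture(n); ims.append(p); P=cloud(n,d).reshape(-1,3)
    m=(abs(P[:,0]-.624)<.2)&(abs(P[:,1]+.012)<.2)
    a=(p.reshape(-1,3).astype(int)); 
    r=env.mark_of(n,"board"); print([(np.round(w(n,x["centre"]),3),round(x["confidence"],2)) for x in r[:2]])
save("m2.png",np.hstack([ims[0][80:300,100:460],ims[1][100:320,120:420]]))
E
```

```text
t 15.48 tcp [624.8 -15.1 183. ] yaz 99.86 down [ 0.    -0.002 -1.   ] F [ 0.9 -1.2 -1.5] open 62.1 q [ 0.54  0.67 -0.97  1.57  0.58  1.22  1.2 ]
shift cm [0.02 0.33 8.29] turn -0.001
[(array([ 0.629, -0.015,  0.14 ]), 0.79)]
[(array([ 0.627, -0.017,  0.14 ]), 0.78)]
```

View pics/m2.png

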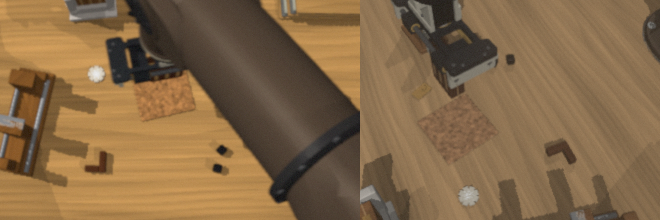

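The board is held upright over the pad (hanging board at about 450,80 in the right crop, pad at 455,125), clear of the bystanders. Now I lower it.

send_rows(motion=[[1, 0, 0.15, 1.5, 0, 0, 0], [1, 0, 0.15, 2, 0, 0, 0], [1, 0, 0, 2, 0, 0, 0], [1, 0, 0, 2, 0, 0, 0], [1, 0, 0, 2, 0, 0, 0], [1, 0, 0, 1.5, 0, 0, 0], [1, 0, 0, 1, 0, 0, 0], [1, 0, 0, 0.8, 0, 0, 0], [1, 0, 0, 0.3, 0, 0, 0], [1, 0, 0, 0, 0, 0, 0]])

```text
time_s: 16.52
tcp_pos: [0.6239, -0.008, 0.0516]
tcp_rot: [-0.088, 0.996, 0.0, -0.0]
contact_force: [0.4, 0.3, -2.0]
opening: 0.673
```

send_rows(motion=[[1, 0, 0, 0.1, 0, 0, 0], [1, 0, 0, 0.1, 0, 0, 0], [1, 0, 0, 0.1, 0, 0, 0], [1, 0, 0, 0.1, 0, 0, 0], [1, 0, 0, 0, 0, 0, 0], [1, 0, 0, 0, 0, 0, 0], [1, 0, 0, 0, 0, 0, 0], [1, 0, 0, 0, 0, 0, 0], [1, 0, 0, 0, 0, 0, 0], [1, 0, 0, 0, 0, 0, 0]])

```text
time_s: 17.35
tcp_pos: [0.624, -0.0083, 0.0477]
tcp_rot: [-0.087, 0.996, -0.0, 0.0]
contact_force: [0.9, -0.0, -1.8]
opening: 0.676
```

send_rows(motion=[[1, 0, 0, 0.05, 0, 0, 0], [1, 0, 0, 0.03, 0, 0, 0], [1, 0, 0, 0.03, 0, 0, 0], [1, 0, 0, 0, 0, 0, 0], [1, 0, 0, 0, 0, 0, 0], [1, 0, 0, 0, 0, 0, 0], [1, 0, 0, 0, 0, 0, 0], [1, 0, 0, 0, 0, 0, 0], [1, 0, 0, 0, 0, 0, 0], [1, 0, 0, 0, 0, 0, 0]])

```text
time_s: 18.18
tcp_pos: [0.624, -0.0083, 0.0468]
tcp_rot: [-0.087, 0.996, -0.0, 0.0]
contact_force: [-2.1, 0.2, 4.5]
opening: 0.674
```

send_rows(motion=[[0.25, 0, 0, 0, 0, 0, 0], [0.15, 0, 0, 0, 0, 0, 0], [0, 0, 0, 0, 0, 0, 0], [0, 0, 0, 0, 0, 0, 0], [0, 0, 0, 0, 0, 0, 0], [0, 0, 0, 0, 0, 0, 0], [0, 0, 0, 0, 0, 0, 0], [0, 0, 0, 0, 0, 0, 0], [0, 0, 0, 0, 0, 0, 0], [0, 0, 0, 0, 0, 0, 0]])

```text
time_s: 19.02
tcp_pos: [0.6239, -0.0083, 0.0466]
tcp_rot: [-0.087, 0.996, -0.0, -0.0]
contact_force: [0.1, 0.3, -0.6]
opening: 1.001
```

send_rows(motion=[[0, 0, 0, -1, 0, 0, 0], [0, 0, 0, -2, 0, 0, 0], [0, 0, 0, -3, 0, 0, 0], [0, 0, 0, -3, 0, 0, 0], [0, 0, 0, -3, 0, 0, 0], [0, 0, 0, -2, 0, 0, 0], [0, 0, 0, 0, 0, 0, 0.12], [0, 0, 0, 0, 0, 0, 0.12], [0, 0, 0, 0, 0, 0, 0.12], [0, 0, 0, 0, 0, 0, 0.12]])

```text
time_s: 19.85
tcp_pos: [0.624, -0.0081, 0.1877]
tcp_rot: [0.155, 0.988, 0.0, 0.0]
contact_force: [-0.9, -0.1, 0.0]
opening: 1.0
```

send_rows(motion=[[0, 0, 0, 0, 0, 0, 0.12], [0, 0, 0, 0, 0, 0, 0.12], [0, 0, 0, 0, 0, 0, 0.12], [0, 0, 0, 0, 0, 0, 0.12], [0, 0, 0, 0, 0, 0, 0.12], [0, 0, 0, 0, 0, 0, 0.12], [0, 0, 0, 0, 0, 0, 0.12], [0, 0, 0, 0, 0, 0, 0.12], [0, 0, 0, 0, 0, 0, 0.12], [0, 0, 0, 0, 0, 0, 0]])

```text
time_s: 20.68
tcp_pos: [0.624, -0.0077, 0.1876]
tcp_rot: [0.64, 0.768, 0.0, 0.0]
contact_force: [0.0, -0.9, -0.1]
opening: 1.002
```

```bash
python3 - <<'E'
from h import *
goto(.624,-.0083,.145,9.9)
ims=[]
for n in("top","scene"):
    p,d=env.capture(n); ims.append(p); P=cloud(n,d);X,Y,Z=P[...,0],P[...,1],P[...,2]
    m=(d>0)&(abs(X-.624)<.06)&(abs(Y+.0083)<.06)&(Z>.083)&(Z<.092); rect(P,m,n+" board top")
    st=(d>0)&(X>.5)&(X<.7)&(Y>-.36)&(Y<-.2)
    rect(P,st&(Z>.099)&(Z<.109),"cheeks")
    r=env.mark_of(n,"board"); print([(np.round(w(n,x["centre"]),3),round(x["confidence"],2)) for x in r[:2]])
save("m3.png",np.hstack([ims[0][80:300,100:460],ims[1][100:320,120:420]]))
E
```

```text
t 20.68 tcp [624.   -7.7 187.6] yaz 10.37 down [ 0.     0.001 -1.   ] F [ 0.  -0.9 -0.1] open 92.1 q [ 0.33  0.54 -0.6   1.59  0.33  1.12 -0.18]
shift cm [-0.06 -0.01  4.26] turn 0.008
top board top 31 [622.9  20.4] [22.   6.2] 10.4 z 88.0
cheeks 214 [ 608.  -325.6] [55.1 18.1] 8.6 z 103.9
[(array([ 0.628, -0.008,  0.006]), 0.39)]
scene board top 442 [624.8  -7.9] [28.5 62.1] 9.3 z 87.7
cheeks 89 [ 616.9 -286.9] [27.6 94.2] 7.4 z 102.9
[(array([ 0.621, -0.011, -0.001]), 0.76)]
```

View pics/m3.png

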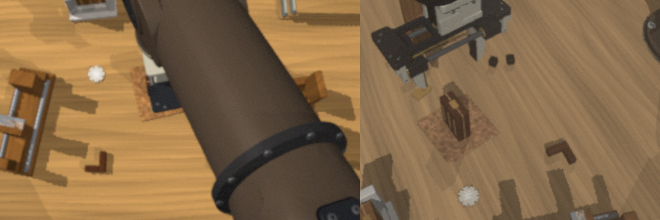

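The board stands upright and free on the pad (right crop, about 455,117), and the camera agrees with the robot to about 1 mm. Next I regrasp it by its faces.

send_rows(motion=[[0, -0.04, 0, 1.5, 0, 0, 0.008], [0, 0, 0, 2.5, 0, 0, 0], [0, 0, 0, 2.5, 0, 0, 0], [0, 0, 0, 2.5, 0, 0, 0], [0, 0, 0, 2.5, 0, 0, 0], [0, 0, 0, 1.5, 0, 0, 0], [0, 0, 0, 1.0, 0, 0, 0], [0, 0, 0, 0.4, 0, 0, 0], [0, 0, 0, 0, 0, 0, 0], [0.3, 0, 0, 0, 0, 0, 0]])

```text
time_s: 21.72
tcp_pos: [0.6246, -0.0085, 0.0434]
tcp_rot: [0.641, 0.767, 0.0, 0.0]
contact_force: [0.3, 0.1, 0.1]
opening: 0.967
```

send_rows(motion=[[0.5, 0, 0, 0, 0, 0, 0], [0.6, 0, 0, 0, 0, 0, 0], [0.65, 0, 0, 0, 0, 0, 0], [0.7, 0, 0, 0, 0, 0, 0], [1, 0, 0, 0, 0, 0, 0], [1, 0, 0, 0, 0, 0, 0], [1, 0, 0, 0, 0, 0, 0], [1, 0, 0, 0, 0, 0, 0], [1, 0, 0, 0, 0, 0, 0], [1, 0, 0, 0, 0, 0, 0]])

```text
time_s: 22.55
tcp_pos: [0.624, -0.0087, 0.0426]
tcp_rot: [0.641, 0.767, -0.0, -0.0]
contact_force: [0.1, 0.7, -0.2]
opening: 0.305
```

```bash
python3 -c "
from h import *
goto(.6006,-.2852,.19,9.9)"
```

```text
t 22.55 tcp [624.   -8.7  42.6] yaz 10.2 down [-0. -0. -1.] F [ 0.1  0.7 -0.2] open 28.1 q [ 0.28  0.69 -0.53  1.72  0.45  0.85 -0.27]
shift cm [-26.8   -7.2  -14.74] turn 0.005
```

send_rows(motion=[[1, 0, 0, -0.4, 0, 0, 0], [1, 0, 0, -0.8, 0, 0, 0], [1, 0, 0, -1.5, 0, 0, 0], [1, 0, 0, -1.8, 0, 0, 0], [1, 0, 0, -1.8, 0, 0, 0], [1, 0, 0, -1.8, 0, 0, 0], [1, 0, 0, -1.8, 0, 0, 0], [1, 0, 0, -1.8, 0, 0, 0], [1, 0, 0, -1.5, 0, 0, 0], [1, 0, 0, -0.8, 0, 0, 0]])

```text
time_s: 23.38
tcp_pos: [0.6247, -0.0083, 0.1853]
tcp_rot: [0.641, 0.767, 0.001, 0.001]
contact_force: [-0.1, -0.4, -1.6]
opening: 0.301
```

send_rows(motion=[[1, -1.8, -0.4, 0, 0, 0, 0.005], [1, -2.8, -0.8, 0, 0, 0, 0], [1, -2.8, -0.8, 0, 0, 0, 0], [1, -2.8, -0.8, 0, 0, 0, 0], [1, -2.8, -0.8, 0, 0, 0, 0], [1, -2.8, -0.8, 0, 0, 0, 0], [1, -2.8, -0.8, 0, 0, 0, 0], [1, -2.8, -0.8, 0, 0, 0, 0], [1, -2.8, -0.8, 0, 0, 0, 0], [1, -2.6, -0.4, 0, 0, 0, 0]])

```text
time_s: 24.22
tcp_pos: [0.5981, -0.2873, 0.1825]
tcp_rot: [0.644, 0.765, -0.001, -0.0]
contact_force: [0.3, 0.1, -2.1]
opening: 0.303
```

send_rows(motion=[[1, 0, 0, 0, 0, 0, 0], [1, 0, 0, 0, 0, 0, 0], [1, 0, 0, 0, 0, 0, 0], [1, 0, 0, 0, 0, 0, 0], [1, 0, 0, 0, 0, 0, 0], [1, 0, 0, 0, 0, 0, 0], [1, 0, 0, 0, 0, 0, 0], [1, 0, 0, 0, 0, 0, 0], [1, 0, 0, 0, 0, 0, 0], [1, 0, 0, 0, 0, 0, 0]])

```text
time_s: 25.05
tcp_pos: [0.5993, -0.285, 0.1827]
tcp_rot: [0.643, 0.766, -0.0, 0.0]
contact_force: [-0.2, -0.2, -1.9]
opening: 0.304
```

```bash
python3 - <<'E'
from h import *
goto(.6006,-.2852,.0506,9.9)
ims=[]
for n in("top","scene"):
    p,d=env.capture(n); ims.append(p); np.savez(n+"4.npz",p=p,d=d); P=cloud(n,d)
    r=env.mark_of(n,"board"); print([(np.round(w(n,x["centre"]),3),round(x["confidence"],2)) for x in r[:2]])
save("m4.png",cv2.resize(np.hstack([ims[0][100:240,330:490],ims[1][30:170,100:260]]),None,fx=2.5,fy=2.5))
E
```

```text
t 25.05 tcp [ 599.3 -285.   182.7] yaz 9.92 down [-0.  0. -1.] F [-0.2 -0.2 -1.9] open 27.9 q [ 0.71  0.6  -0.56  1.49  0.34  1.15  0.26]
shift cm [-0.04  0.12 13.21] turn 0.0
[(array([ 0.605, -0.285,  0.144]), 0.86)]
[(array([ 0.599, -0.287,  0.14 ]), 0.93)]
```

View pics/m4.png

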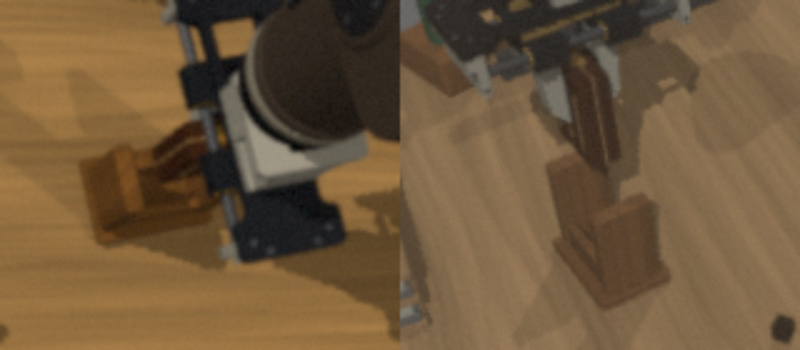

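The board hangs upright just above the slot, aligned with the cheeks in both views (left crop about 180,150 top edge; right crop about 595,130). I lower it to just above the walls and then look again.

send_rows(motion=[[1, -0.1, 0.03, 0.5, 0, 0, 0], [1, 0, 0, 1, 0, 0, 0], [1, 0, 0, 1.3, 0, 0, 0], [1, 0, 0, 1.3, 0, 0, 0], [1, 0, 0, 1.3, 0, 0, 0], [1, 0, 0, 1.3, 0, 0, 0], [1, 0, 0, 1.3, 0, 0, 0], [1, 0, 0, 1, 0, 0, 0], [1, 0, 0, 0.6, 0, 0, 0], [1, 0, 0, 0.2, 0, 0, 0]])

```text
time_s: 26.08
tcp_pos: [0.5992, -0.2857, 0.0831]
tcp_rot: [0.643, 0.766, -0.0, -0.001]
contact_force: [0.2, 0.1, -2.3]
opening: 0.302
```

send_rows(motion=[[1, 0, 0, 0, 0, 0, 0], [1, 0, 0, 0, 0, 0, 0], [1, 0, 0, 0, 0, 0, 0], [1, 0, 0, 0, 0, 0, 0], [1, 0, 0, 0, 0, 0, 0], [1, 0, 0, 0, 0, 0, 0], [1, 0, 0, 0, 0, 0, 0], [1, 0, 0, 0, 0, 0, 0], [1, 0, 0, 0, 0, 0, 0], [1, 0, 0, 0, 0, 0, 0]])

```text
time_s: 26.92
tcp_pos: [0.5998, -0.286, 0.0846]
tcp_rot: [0.643, 0.766, -0.0, 0.0]
contact_force: [0.6, 0.2, -2.8]
opening: 0.306
```

```bash
python3 - <<'E'
from h import *
goto(.5996,-.2861,.0506,9.9)
ims=[]
a=np.radians(9.9); c=np.array([.5996,-.2861])
for n in("top","scene"):
    p,d=env.capture(n); ims.append(p); P=cloud(n,d).reshape(-1,3)
    q=P[:,:2]-c;u=q@[np.cos(a),np.sin(a)]*1000;v=q@[-np.sin(a),np.cos(a)]*1000;Z=P[:,2]
    near=(abs(u)<40)&(abs(v)<60)
    for nm,m in(("cheek top",near&(Z>.1)&(Z<.108)&(abs(v)>33)),("walls top",near&(Z>.037)&(Z<.043)),("board side",near&(Z>.045)&(Z<.095)&(abs(v)<30)&(abs(u)<22)),("board top",near&(Z>.123)&(Z<.131)&(abs(v)<33)&(abs(u)<16))):
        if m.sum()>5: print(n,nm,m.sum(),"u",np.percentile(u[m],[1,50,99]).round(1),"v",np.percentile(v[m],[1,50,99]).round(1))
save("m5.png",cv2.resize(np.hstack([ims[0][130:220,350:450],ims[1][70:160,140:240]]),None,fx=4,fy=4,interpolation=cv2.INTER_CUBIC))
E
```

```text
t 26.92 tcp [ 599.8 -286.    84.6] yaz 9.91 down [-0. -0. -1.] F [ 0.6  0.2 -2.8] open 28.2 q [ 0.69  0.69 -0.53  1.58  0.4   0.97  0.21]
shift cm [-0.01 -0.02  3.4 ] turn 0.0
top cheek top 222 u [-25.5   0.9  28.6] v [34.6 43.6 51.2]
top walls top 62 u [-25.5 -19.   28.6] v [ 0.1 15.  52.1]
top board side 18 u [-12.1 -11.7 -11.4] v [ 5.2 17.4 28.2]
top board top 78 u [-11.4   2.8  15.1] v [ 8.4 26.2 32.7]
scene cheek top 155 u [-26.3   1.9  28. ] v [ 1.3 44.1 50. ]
scene walls top 126 u [-22.2  20.4  27.6] v [-40.    6.3  51.2]
scene board side 41 u [13.3 14.1 20.8] v [-26.9  -2.5  20.5]
scene board top 140 u [-13.4  -0.5  14.5] v [-27.8  19.6  32.4]
```

View pics/m5.png

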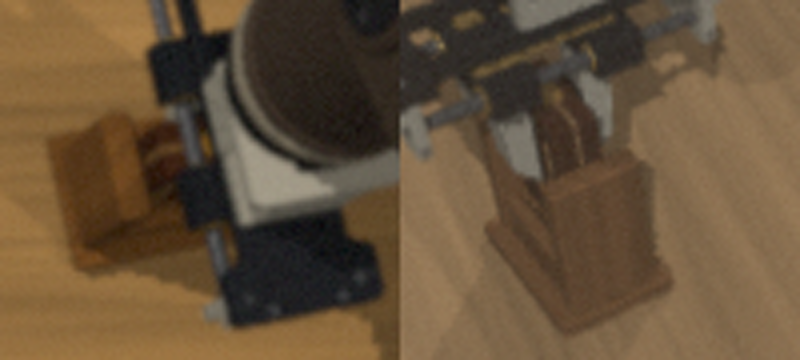

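The board is between the cheeks (right crop about 565,130) and is centred relative to the cheeks to about 0.5 mm in both views. I continue down slowly.

send_rows(motion=[[1, 0, 0, 0.3, 0, 0, 0], [1, 0, 0, 0.3, 0, 0, 0], [1, 0, 0, 0.3, 0, 0, 0], [1, 0, 0, 0.3, 0, 0, 0], [1, 0, 0, 0.3, 0, 0, 0], [1, 0, 0, 0.2, 0, 0, 0], [1, 0, 0, 0.1, 0, 0, 0], [1, 0, 0, 0, 0, 0, 0], [1, 0, 0, 0, 0, 0, 0], [1, 0, 0, 0, 0, 0, 0]])

```text
time_s: 27.85
tcp_pos: [0.5999, -0.286, 0.0668]
tcp_rot: [0.643, 0.766, 0.0, 0.0]
contact_force: [0.1, 0.9, -2.0]
opening: 0.305
```

send_rows(motion=[[1, 0, 0, 0.3, 0, 0, 0], [1, 0, 0, 0.3, 0, 0, 0], [1, 0, 0, 0.3, 0, 0, 0], [1, 0, 0, 0.2, 0, 0, 0], [1, 0, 0, 0.2, 0, 0, 0], [1, 0, 0, 0.1, 0, 0, 0], [1, 0, 0, 0.05, 0, 0, 0], [1, 0, 0, 0, 0, 0, 0], [1, 0, 0, 0, 0, 0, 0], [1, 0, 0, 0, 0, 0, 0]])

```text
time_s: 28.68
tcp_pos: [0.5999, -0.286, 0.0523]
tcp_rot: [0.643, 0.766, 0.0, 0.0]
contact_force: [0.3, 0.6, -1.9]
opening: 0.303
```

send_rows(motion=[[1, 0, 0, 0.04, 0, 0, 0], [1, 0, 0, 0.04, 0, 0, 0], [1, 0, 0, 0.04, 0, 0, 0], [1, 0, 0, 0.03, 0, 0, 0], [1, 0, 0, 0, 0, 0, 0], [1, 0, 0, 0, 0, 0, 0], [1, 0, 0, 0, 0, 0, 0], [1, 0, 0, 0, 0, 0, 0], [1, 0, 0, 0, 0, 0, 0], [1, 0, 0, 0, 0, 0, 0]])

```text
time_s: 29.52
tcp_pos: [0.5998, -0.286, 0.0506]
tcp_rot: [0.643, 0.766, -0.0, 0.0]
contact_force: [0.3, 0.4, -2.0]
opening: 0.308
```

send_rows(motion=[[1, 0, 0, 0.03, 0, 0, 0], [1, 0, 0, 0.03, 0, 0, 0], [1, 0, 0, 0.02, 0, 0, 0], [1, 0, 0, 0, 0, 0, 0], [1, 0, 0, 0, 0, 0, 0], [1, 0, 0, 0, 0, 0, 0], [1, 0, 0, 0, 0, 0, 0], [1, 0, 0, 0, 0, 0, 0], [1, 0, 0, 0, 0, 0, 0], [1, 0, 0, 0, 0, 0, 0]])

```text
time_s: 30.35
tcp_pos: [0.5998, -0.286, 0.0506]
tcp_rot: [0.643, 0.766, -0.0, 0.0]
contact_force: [-2.6, 1.2, 7.0]
opening: 0.305
```

send_rows(motion=[[0.65, 0, 0, 0, 0, 0, 0], [0.55, 0, 0, 0, 0, 0, 0], [0.3, 0, 0, 0, 0, 0, 0], [0.2, 0, 0, 0, 0, 0, 0], [0.2, 0, 0, 0, 0, 0, 0], [0.2, 0, 0, 0, 0, 0, 0], [0.2, 0, 0, 0, 0, 0, 0], [0.2, 0, 0, 0, 0, 0, 0], [0.2, 0, 0, 0, 0, 0, 0], [0.2, 0, 0, 0, 0, 0, 0]])

```text
time_s: 31.18
tcp_pos: [0.5998, -0.286, 0.0498]
tcp_rot: [0.643, 0.766, -0.0, 0.0]
contact_force: [-0.0, -0.6, 0.7]
opening: 0.801
```

send_rows(motion=[[0.2, 0, 0, -1, 0, 0, 0], [0.2, 0, 0, -2, 0, 0, 0], [0.2, 0, 0, -2, 0, 0, 0], [0.2, 0, 0, -3, 0, 0, 0], [0.2, 0, 0, -3, 0, 0, 0], [0.2, 0, 0, -3, 0, 0, 0], [0.2, 0, 0, -2, 0, 0, 0], [0.2, 0, 0, 0, 0, 0, 0], [0.2, 0, 0, 0, 0, 0, 0], [0.2, 0, 0, 0, 0, 0, 0]])

```text
time_s: 32.02
tcp_pos: [0.5994, -0.286, 0.2096]
tcp_rot: [0.643, 0.766, -0.0, -0.0]
contact_force: [0.3, -0.0, 0.3]
opening: 0.797
```

```bash
python3 - <<'E'
from h import *
goto(.5996,-.2861,.2,9.9)
ims=[]
a=np.radians(9.9); c=np.array([.6004,-.2857])
for n in("top","scene"):
    p,d=env.capture(n); ims.append(p); P=cloud(n,d).reshape(-1,3)
    q=P[:,:2]-c;u=q@[np.cos(a),np.sin(a)]*1000;v=q@[-np.sin(a),np.cos(a)]*1000;Z=P[:,2]
    m=(abs(u)<20)&(abs(v)<34)&(Z>.09)&(Z<.1)
    print(n,m.sum(),"u",np.percentile(u[m],[1,50,99]).round(1),"v",np.percentile(v[m],[1,50,99]).round(1),"z",np.median(Z[m]).round(4)) if m.sum()>5 else None
    print([(np.round(w(n,x["centre"]),3),round(x["confidence"],2)) for x in env.mark_of(n,"board")[:2]])
save("m6.png",cv2.resize(np.hstack([ims[0][130:220,350:450],ims[1][70:160,140:240]]),None,fx=4,fy=4,interpolation=cv2.INTER_CUBIC))
E
```

```text
t 32.02 tcp [ 599.4 -286.   209.6] yaz 9.91 down [-0.    -0.001 -1.   ] F [ 0.3 -0.   0.3] open 73.3 q [ 0.72  0.58 -0.57  1.45  0.32  1.2   0.28]
shift cm [-0.02  0.02  0.96] turn 0.0
top 402 u [-12.7   0.6  15.6] v [-33.7   0.6  31.4] z 0.096
[(array([ 0.607, -0.287,  0.012]), 0.84)]
scene 222 u [-13.7   1.1  13.9] v [-29.9  -1.   25.4] z 0.0964
[(array([ 0.599, -0.286,  0.01 ]), 0.74)]
```

View pics/m6.png

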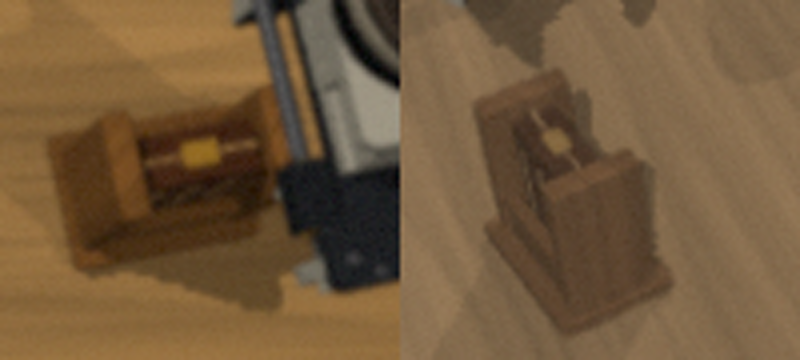

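The board sits in the slot between the cheeks (brass plate at about 200,152 left and 557,140 right). Its top is at z = 0.096, the seated height, and the gripper is well clear, so I hand in.

```bash
python3 -c "
from cell import env
print(env.sign_off())"
```

```text
the job is handed in; nothing more can be done
None
```

The board is seated and released in the empty oak stand. I handed the job in just after 32 s; it reported no verdict.

- **Vise:** I slid the jaw open about 40 mm by its post, then gripped the board by its ends and lifted it straight out.
- **Pad:** I stood it on the cork pad and let go. It stood upright within a few millimetres of the pad's centre.
- **Stand:** I took it again by its faces and lowered it until contact showed at the expected slot-floor height. Then I opened the fingers and raised the gripper clear.

**Last checks:**
- The board's top is at 0.096 m, which is the seated height of 12 + 84 mm.
- The top and scene depth images both put the board within about 1.5 mm of the slot centre in x. In y the view was partly cut off, but the board shows between the cheeks.
- No contact force remained on the tool.
- One reading disagreed: the top camera's network put the board's x at 0.607 m, while the scene camera gave 0.599 m and the depth images agreed with the scene camera. I took it as detector error.
- I did not re-measure the bystanders at the end. The arm passed well above them throughout.

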